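# Put the painting supplies into their fitted holders

## Robot

A 6-joint arm with a two-finger parallel gripper is mounted at the origin on a cart in front of the work surface, level with it; the furniture and walls round the work are solid. World frame = base frame: x ahead of the robot, y to its left, z up, the work surface at z = 0. Lengths are in m, angles in rad, forces in N, time in s.
With the tool pointing down it reaches from about 0.375 to 0.9 m from the base axis. Payload 3.1 kg.
Tool frame: the origin (TCP) lies between the finger pads; the fingertips stand 17 mm ahead of it and the grasp point (between the pads) lies 2 mm behind it (robot.nose_length is the distance from the TCP to the fingertips, in m); z points along the fingers, y is the line along which they close (so a half turn about z gives the same grasp; the last joint's range is limited). The gripper opens to 87 mm and grips with 3 to 60 N. Pads are 19 mm wide; open, the fingers measure 117 mm over their backs; the gripper's body (75 mm by 190 mm) begins 51 mm behind the grasp point.
Start: joints at [1.028, 0.527, 1.433, -0, 1.181, -0.178], TCP at [0.222, 0.584, 0.24] pointing down, gripper open.
Joint ranges: [-3.08, 3.08], [-0.75, 2.2], [0.22, 2.44], [-1.43, 4.57], [0, 2.65], [-2.85, 2.85]. Speed limits (rad/s): [2.79, 2.79, 3.14, 3.14, 3.14, 3.14].

## Interface

Orientations are given as a unit quaternion [x, y, z, w].
In Python, from rig import robot, cams gives the robot as it stands.
- The arm moves only by the shell command python3 -m pendant 'ROWS' [FORCE]. ROWS is JSON, a list of rows, each an object with "jaw": the opening, from 0 (shut) to 1 (fully open); "linear": the shift along the tool's x, y, z in cm, a list of three; "twist": the turn about the tool's z in degrees. A call has 1 to 12 rows; each row shifts and turns the commanded pose from where the row before left it, along the tool's axes as they then stand; what a row does not reach is not made up. A row lasts 1/12 s, in which the tool goes at most 41.7 mm and 7.16 degrees, less where a joint would pass 70% of its speed; a pose out of reach is approached as far as the arm can. A call is refused whole if a number of a shift passes 4.17 or a number of a turn 7.16, either way. A call with a gripper value outside its range is refused whole. The fingers move at their own pace and stop on an object; FORCE is the grip in N (left out, the last holds). Time passes only in rows, so rows that do not move let the fingers close. It gives the time, the measured TCP pose, the force, the opening and the grip force at its end, in the units of the state.
- robot.get_obs(): the state, without advancing time (a new reading comes with each control period).
- cams.camera(name): name is "scene" or "top" or "wrist"; returns a dict with "color" (400x640x3 uint8, blue, green, red), "depth" (400x640 float32, m along the optical axis (not along the pixel's ray), 0 where there is no reading), "fov_y" (degrees; the focal length in pixels is half the picture's height over the tangent of half this angle, whatever the lens; pixels are square), "cx", "cy" (the principal point, pixels), "view" (4x4, takes a point from world to camera coordinates). Camera axes: x right, y down, z forward; pixel columns grow to the right and rows downward; lengths in m; the calibration is good to about 2 mm. A picture is of the moment at which its call begins.
- robot.hand_in(): hands the job in; it is judged then, once.
The state is a dict: "time": time; "q": joint angles; "joint_velocities": joint speeds; "joint_torque": joint torques, N m; "position": TCP position; "tool_rot": TCP orientation; "ft_force": force on the tool from outside, world axes, zero at the start; "moment": the same for the moment, N m; "grip_width": finger opening in m; "grip_force": force on a finger pad.
Only numpy, scipy, OpenCV 4.12 (cv2) and the standard library are available. Lean on these libraries where they do the work, as an engineer would, in place of code of your own. Each camera call takes 0.05 s, during which the arm holds its last target. There are 200 camera calls.

## Task

Put each of the four supplies that stand or lie among the wooden holders (not the similar things at the back of the table, on the sill or in the paint box) into the holder that fits it: the white bottle in the small round pocket, the black-lidded jar in the large round pocket, the spray bottle in the rectangular pocket and the paint tube lengthwise (either way round) in the long cradle. All must sit flat on the floor of their pockets, the bottles and the jar upright and never tipped over, and let go. Leave the amber jar and the thin roll of tape at the front left alone.

Things in the scene. Friction and masses are not known exactly. Their poses are not given: they have to be found in the camera images.
- medium_bottle: White round plastic bottle with a grey cap, standing, loose, 0.09 kg. Body 39 mm in diameter up to 76 mm, cap 25 mm in diameter, 94 mm high over all. Origin: centre of its underside; z up along the bottle. Belongs in holder_small_round.
- lidded_jar: Clear glass jar with grey contents and a black lid, standing among the holders (two more like it at the back are scenery), loose, 0.39 kg. Body 56 mm in diameter from 7 to 47 mm above its underside, then a shoulder; lid about 51 mm in diameter from 62 mm up, 75 mm high over all. Origin: centre of its underside; z up. Belongs in holder_large_round.
- spray_bottle: Small rectangular clear glass spray bottle with a round white spray head, standing on the table, loose, 0.14 kg. Glass body 36 mm (its x) by 50 mm (its y) and 75 mm high; above it the head, 18 mm in diameter, up to 116 mm. Grasp it by the faces 36 mm apart, high on the body so that the head stays clear of the palm. Origin: centre of its underside; z up. Belongs in holder_rect.
- paint_tube: White used paint tube with a white cap, lying, loose, 0.06 kg, 40 by 106 by 26 mm. It lies along its own y: the cap end at y = -53 mm (cap 16 mm in diameter), the flat crimped end, 40 mm wide, at y = +53 mm. The part from y = -36 to y = 0 is about 28 mm wide and 26 mm high; grasp it across there (along its x). Origin: centre of its underside; z up. Belongs in holder_cradle.
- holder_small_round: Square wooden block, 76 by 76 mm, with the smaller round pocket: 53 mm in diameter, 12 mm deep, pocket floor 8 mm above the table. Fixed to the table, plain light wood, 20 mm high. Origin: centre of its underside, on the table (z = 0); z up.
- holder_large_round: Square wooden block, 92 by 92 mm, with the larger round pocket: 70 mm in diameter, 12 mm deep, pocket floor 8 mm above the table. Fixed to the table, plain light wood, 20 mm high. Origin: centre of its underside, on the table (z = 0); z up.
- holder_rect: Wooden block, 72 mm (its x) by 86 mm (its y), with a rectangular pocket 48 mm (x) by 62 mm (y), 12 mm deep, pocket floor 8 mm above the table. Fixed to the table, plain light wood, 20 mm high. Origin: centre of its underside, on the table (z = 0); z up.
- holder_cradle: Long cradle, 74 mm (its x) by 140 mm (its y): a base 8 mm thick with 12 mm high walls round both ends, leaving a pocket 54 mm (x) by 120 mm (y). Between y = -35 and +35 mm the sides are open down to the base, so fingers can reach in there. Fixed to the table, plain light wood, 20 mm high. Origin: centre of its underside, on the table (z = 0); z up.
- jar_gold: Open amber glass jar, 90 mm in diameter, 98 mm high, standing loose behind the work; leave it alone. Origin: centre of its underside.
- tape_1: Flat roll of brown tape, 100 mm in diameter, 25 mm high, lying loose at the front left; leave it alone. Origin: centre of its underside.
There are look-alikes about, which are no part of the job. What is shaped like the spray_bottle but purple or yellow is not meant.

How it is judged:
At the end, for the whole second after the job is handed in: Each supply rests in its own holder: origin within 12 mm of the holder's in plan, 4 to 12 mm above its underside, within 0.15 rad of upright (tube: flat), spray bottle and tube within 0.35 rad of their pockets' length; all at rest. Amber jar and tape moved under 20 mm (horizontal distance between medium_bottle and holder_small_round below 0.012 m and z of medium_bottle in the frame of holder_small_round between 0.004 and 0.012 m and angle between each of medium_bottle, lidded_jar, spray_bottle, paint_tube's own z axis and vertical below 0.15 rad and linear speed of each of medium_bottle, lidded_jar, spray_bottle, paint_tube below 0.02 m/s and angular speed of each of medium_bottle, lidded_jar, spray_bottle, paint_tube below 0.5 rad/s and horizontal distance between lidded_jar and holder_large_round below 0.012 m and z of lidded_jar in the frame of holder_large_round between 0.004 and 0.012 m and horizontal distance between spray_bottle and holder_rect below 0.012 m and z of spray_bottle in the frame of holder_rect between 0.004 and 0.012 m and angle between the y axis of spray_bottle and the y axis of holder_rect, either way round below 0.35 rad and horizontal distance between paint_tube and holder_cradle below 0.012 m and z of paint_tube in the frame of holder_cradle between 0.004 and 0.012 m and angle between the y axis of paint_tube and the y axis of holder_cradle, either way round below 0.35 rad); the robot touches nothing.
It fails at once if the amber jar moved or knocked over (distance of jar_gold from where it was at the start of the episode above 0.02 m or angle between jar_gold's own z axis and vertical above 0.4 rad).
It fails at once if the roll of tape moved or knocked over (distance of tape_1 from where it was at the start of the episode above 0.02 m or angle between tape_1's own z axis and vertical above 0.4 rad).
It fails at once if the bottle, the jar or the spray bottle tipped over (angle between any of medium_bottle, lidded_jar, spray_bottle's own z axis and vertical above 0.7 rad).
It also fails if it takes over 128 s, if anything falls off the work surface, if the arm or the gripper's body presses on something with over 40 N, if the wrist force passes 120 N, or if a joint passes its speed limit or range.

## Working session

There is one attempt and no reset: what is moved stays moved. The work goes in short steps, Python scripts to look and compute and a shell command to move; the robot and the scene stay as the last step left them, time stands still between calls to the robot, and variables do not carry over. Pictures are saved under pics/ and viewed, at most 14 in all, crops included, and the job is handed in when it is done.

```bash
ls; mkdir -p pics
cat > h.py <<'E'
import numpy as np,cv2
from rig import robot,cams
def cam(n):
    c=cams.camera(n);c['f']=c['color'].shape[0]/2/np.tan(np.radians(c['fov_y'])/2);return c
def cloud(c):
    v,u=np.mgrid[:400,:640];d=c['depth'];P=np.stack([(u-c['cx'])/c['f']*d,(v-c['cy'])/c['f']*d,d],-1)
    M=np.linalg.inv(c['view']);W=P@M[:3,:3].T+M[:3,3];W[d==0]=np.nan;return W
E
python3 - <<'E'
from h import *
for n in('top','scene'):
    c=cam(n);cv2.imwrite(f'pics/{n}0.png',c['color']);np.save(n+'0.npy',cloud(c));print(n,c['f'],np.linalg.inv(c['view'])[:3,3])
print(robot.get_obs())
E
```

```text
pics
top 396.6460202541185 [0.3240686  0.02982218 1.19495351]
scene 506.8007238711763 [-0.69886807 -0.57663482  0.68215961]
{'time': 0.1, 'q': array([ 1.02854950e+00,  5.28342658e-01,  1.43377244e+00,  1.91562973e-05,
        1.18140456e+00, -1.78454937e-01]), 'joint_velocities': array([ 3.91709826e-04, -2.01142900e-03, -3.01878142e-03, -2.11718412e-04,
        5.60544885e-05, -9.36513905e-04]), 'joint_torque': array([-1.40581749e-03, -4.40985167e+01, -1.77149498e+01,  6.34718989e-02,
        5.33735566e-02, -6.14498413e-05]), 'position': array([0.22200128, 0.58357467, 0.23868878]), 'tool_rot': array([ 1.80898066e-01,  9.83501378e-01, -8.98496901e-04, -3.48022343e-04]), 'ft_force': array([1.10867767, 0.24596841, 0.99952049]), 'moment': array([ 0.05198851, -0.00587833,  0.02061861]), 'grip_force': 0.0, 'grip_width': 0.08675029878382409}
```

View pics/top0.png

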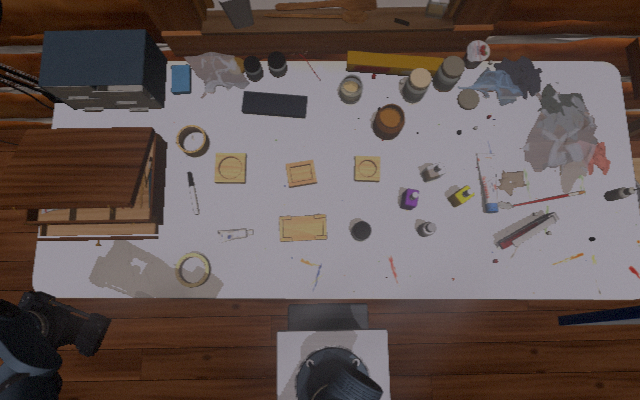

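View pics/scene0.png

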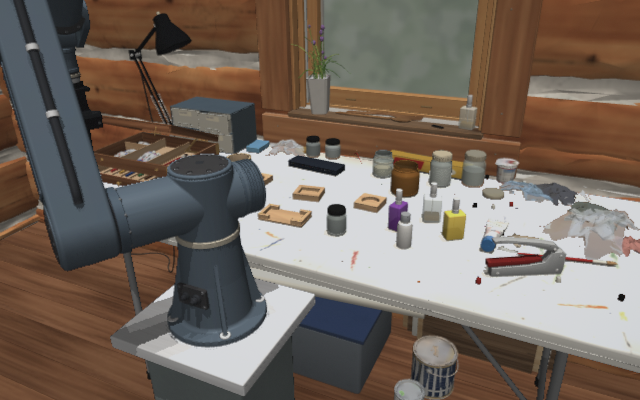

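Candidates in the top picture:
- **Spray bottle:** clear at (432,171), purple at (411,198), yellow at (464,195) and one on the sill. I choose the clear one.
- **Jar:** (361,230), against the back jars at (253,66) and (277,63). I choose (361,230).
- **White bottle:** (428,229).
- **Tube:** (236,235), against the blue-capped one at (488,190) and those in the paint box. I choose (236,235).
- **Holders:** large round (231,168), rectangular (301,173), small round (367,168), cradle (303,228).
- **Leave alone:** tape (193,269) and amber jar (389,121).

Run:
```python
from h import *
im=cv2.imread('pics/top0.png');cv2.imwrite('pics/c1.png',cv2.resize(im[145:260,205:480],None,fx=2.9,fy=2.9,interpolation=cv2.INTER_CUBIC)[:, :800])
W=np.load('top0.npy')
def rect(n,box,zl,zh):
    x0,y0,x1,y1=box;w=W[y0:y1,x0:x1].reshape(-1,3);w=w[(w[:,2]>zl)&(w[:,2]<zh)]
    r=cv2.minAreaRect((w[:,:2]*1000).astype(np.float32));print(n,len(w),'c',np.round(r[0]),'size',np.round(r[1]),'ang',round(r[2],1),'zmax',w[:,2].max().round(3),'mean',w[:,:2].mean(0).round(3))
for n,b in dict(large=(205,145,257,192),rect=(278,152,325,195),small=(345,148,388,190),cradle=(268,205,338,250)).items(): rect(n,b,.013,.03)
rect('jar',(340,212,382,250),.06,.09); rect('bottle',(412,215,445,245),.08,.12);rect('bottlebody',(412,215,445,245),.03,.12)
rect('spray',(418,158,447,187),.03,.13);rect('sprayhead',(418,158,447,187),.085,.13)
rect('tube',(210,220,262,250),.006,.04);rect('purple',(400,184,422,212),.03,.13);rect('yellow',(450,180,478,208),.03,.13)
rect('tape',(170,245,215,290),.015,.04);rect('gold',(368,98,410,142),.06,.12);rect('pen',(182,165,204,220),.005,.04)
```

```text
large 544 c [648. 316.] size [128. 117.] ang 88.0 zmax 0.028 mean [0.637 0.3  ]
rect 356 c [614.  82.] size [73. 86.] ang 8.4 zmax 0.028 mean [0.614 0.082]
small 406 c [ 626. -121.] size [77. 77.] ang 87.6 zmax 0.026 mean [ 0.626 -0.121]
cradle 290 c [448.  78.] size [ 74. 140.] ang 2.1 zmax 0.025 mean [0.448 0.079]
jar 258 c [432. -92.] size [48. 50.] ang 43.6 zmax 0.08 mean [ 0.431 -0.091]
bottle 74 c [ 433. -283.] size [23. 25.] ang 0.4 zmax 0.099 mean [ 0.433 -0.282]
bottlebody 190 c [ 433. -280.] size [39. 33.] ang 18.7 zmax 0.099 mean [ 0.432 -0.277]
spray 283 c [ 603. -314.] size [36. 52.] ang 15.9 zmax 0.12 mean [ 0.599 -0.307]
sprayhead 53 c [ 604. -313.] size [16. 16.] ang 75.2 zmax 0.12 mean [ 0.602 -0.312]
tube 298 c [430. 289.] size [114.  63.] ang 71.0 zmax 0.028 mean [0.431 0.282]
purple 280 c [ 523. -238.] size [36. 51.] ang 78.4 zmax 0.12 mean [ 0.519 -0.233]
yellow 282 c [ 528. -390.] size [36. 49.] ang 35.3 zmax 0.121 mean [ 0.525 -0.383]
tape 425 c [330. 401.] size [97. 98.] ang 48.8 zmax 0.031 mean [0.329 0.401]
gold 667 c [ 759. -187.] size [85. 85.] ang 10.2 zmax 0.103 mean [ 0.76  -0.188]
pen 230 c [565. 412.] size [151.  60.] ang 5.8 zmax 0.021 mean [0.558 0.411]
```

View pics/c1.png

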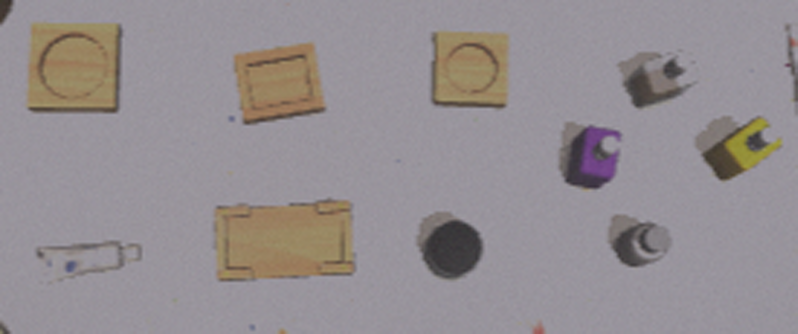

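The crop confirms the choice: clear spray at (665,78), white bottle at (645,243), jar at (452,248), tube at (90,258) with its cap to the right. I'll refine the large holder and the tube, then start moving.

```bash
cat > go.py <<'E'
# deltas to target (mm, deg): go.py x y z yaw
import sys
from h import *
o=robot.get_obs();x,y,z,w=o['tool_rot']
from scipy.spatial.transform import Rotation as R
M=R.from_quat(o['tool_rot']).as_matrix();ty=M[:,1];yaw=np.degrees(np.arctan2(ty[1],ty[0]))
X,Y,Z,T=map(float,sys.argv[1:5]);t=np.radians(T);d=np.array([X,Y,Z])-o['position']*1000
print('t',round(o['time'],1),'pos',(o['position']*1000).round(1),'yaw',round(yaw,1),'tilt',round(np.degrees(np.arccos(-M[2,2])),2),'w',round(o['grip_width'],4),'F',round(o['grip_force'],1),'q6',round(o['q'][5],2))
print('twist',round(-(T-yaw),1),'then linear cm',[round(float(v),2) for v in ((d[0]*-np.sin(t)+d[1]*np.cos(t))/10,(d[0]*np.cos(t)+d[1]*np.sin(t))/10,-d[2]/10)])
E
python3 - <<'E'
from h import *
W=np.load('top0.npy');im=cv2.imread('pics/top0.png')
def r(p): q=cv2.minAreaRect((p*1000).astype(np.float32));print(len(p),np.round(q[0]),np.round(q[1]),round(q[2],1))
def big(m):
    n,l,s,_=cv2.connectedComponentsWithStats(m.astype(np.uint8));return l==1+np.argmax(s[1:,4])
z=W[...,2];sub=np.zeros(z.shape,bool)
sub[148:190,210:252]=1;r(W[big(sub&(im[...,2].astype(int)-im[...,0]>25))][:,:2])
sub[:]=0;sub[222:250,212:260]=1;m=big(sub&(z>.009)&(z<.04));p=W[m];r(p[:,:2])
print(np.percentile(p[:,2],[10,50,99]).round(3))
for y0 in np.arange(.22,.36,.01):
    k=(p[:,1]>y0)&(p[:,1]<=y0+.01)
    if k.any():print(round(y0,2),p[k,0].min().round(3),p[k,0].max().round(3),p[k,2].max().round(3))
E
python3 -m pendant '[{"jaw":1,"linear":[0,0,0],"twist":-7},{"jaw":1,"linear":[0,0,0],"twist":-7},{"jaw":1,"linear":[0,0,0],"twist":-6.9},{"jaw":1,"linear":[-2.5,-3.2,0],"twist":0},{"jaw":1,"linear":[-2.5,-3.2,0],"twist":0},{"jaw":1,"linear":[-2.5,-3.2,0],"twist":0},{"jaw":1,"linear":[-2.5,-3.2,0],"twist":0},{"jaw":1,"linear":[-2.5,-3.2,0],"twist":0},{"jaw":1,"linear":[-2.5,-3.2,0],"twist":0},{"jaw":1,"linear":[-2.5,-3.2,0],"twist":0},{"jaw":1,"linear":[-2.5,-3.2,0],"twist":0},{"jaw":1,"linear":[-2.5,-3.2,0],"twist":0}]' 20
python3 go.py 433 -282 200 90
```

```text
904 [636. 302.] [100.  93.] 88.0
264 [434. 276.] [32. 95.] 9.5
[0.012 0.018 0.028]
0.22 0.433 0.439 0.02
0.23 0.431 0.443 0.019
0.24 0.422 0.446 0.025
0.25 0.422 0.446 0.026
0.26 0.42 0.446 0.028
0.27 0.419 0.443 0.028
0.28 0.417 0.443 0.027
0.29 0.417 0.444 0.024
0.3 0.415 0.444 0.02
0.31 0.412 0.444 0.017
0.32 0.424 0.442 0.011
time: 1.1
position: [0.4482, 0.2945, 0.2393]
tool_rot: [-0.001, 1.0, -0.0, -0.0]
ft_force: [0.4, 0.7, -0.5]
grip_width: 0.0871
grip_force: 0.0
t 1.1 pos [448.2 294.5 239.3] yaw 90.1 tilt 0.04 w 0.0871 F 0.0 q6 -1.2
twist 0.1 then linear cm [1.52, -57.65, 3.93]
```

```bash
python3 -m pendant '[{"jaw":1,"linear":[0.1,-4,0],"twist":0},{"jaw":1,"linear":[0.1,-4,0],"twist":0},{"jaw":1,"linear":[0.1,-4,0],"twist":0},{"jaw":1,"linear":[0.1,-4,0],"twist":0},{"jaw":1,"linear":[0.1,-4,0],"twist":0},{"jaw":1,"linear":[0.1,-4,0],"twist":0},{"jaw":1,"linear":[0.1,-4,0],"twist":0},{"jaw":1,"linear":[0.1,-4,0],"twist":0},{"jaw":1,"linear":[0.1,-4,0],"twist":0},{"jaw":1,"linear":[0.1,-4,0],"twist":0},{"jaw":1,"linear":[0.1,-4,0],"twist":0},{"jaw":1,"linear":[0.1,-4,0],"twist":0}]' >/dev/null
python3 -m pendant '[{"jaw":1,"linear":[0.1,-3.2,0],"twist":0},{"jaw":1,"linear":[0.1,-3.2,0],"twist":0},{"jaw":1,"linear":[0.1,-3.2,0],"twist":0},{"jaw":1,"linear":[0,0,0],"twist":0},{"jaw":1,"linear":[0,0,0],"twist":0}]' >/dev/null
python3 go.py 433 -282 53 90
python3 - <<'E'
from h import *
c=cam('wrist');cv2.imwrite('pics/w1.png',c['color']);W=cloud(c);np.save('w1.npy',W)
o=robot.get_obs()['position'];p=W.reshape(-1,3)
for a,b in((.083,.11),(.03,.078)):
    k=(p[:,2]>a)&(p[:,2]<b)&(np.hypot(p[:,0]-.433,p[:,1]+.282)<.035);q=p[k]
    if len(q):r,rad=cv2.minEnclosingCircle((q[:,:2]*1000).astype(np.float32));print(len(q),r,rad,q[:,2].max())
E
```

```text
t 2.5 pos [ 432.9 -281.3  239.1] yaw 89.9 tilt 0.03 w 0.087 F 0.0 q6 -2.36
twist -0.1 then linear cm [-0.01, -0.07, 18.61]
691 (433.8440856933594, -282.3797912597656) 12.621966361999512 0.09640129440202716
772 (433.7686767578125, -282.2783508300781) 19.784013748168945 0.07798220645120513
```

View pics/w1.png

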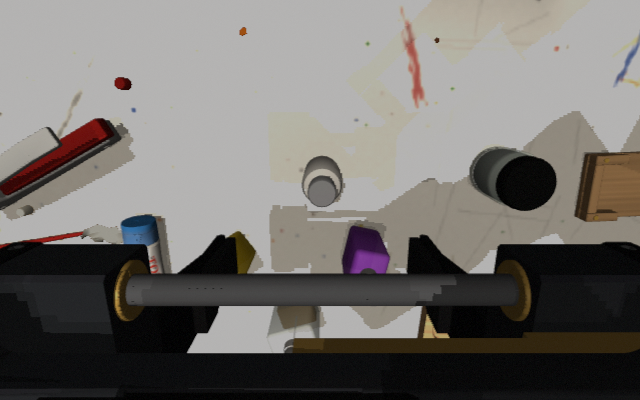

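The wrist view shows the bottle at (322,185) between the fingers. The measured radii of 12.6 and 19.8 mm match the cap and body. Descending to grip it.

```bash
python3 -m pendant '[{"jaw":1,"linear":[0,-0.1,3],"twist":0},{"jaw":1,"linear":[0,0,3.5],"twist":0},{"jaw":1,"linear":[0,0,3.5],"twist":0},{"jaw":1,"linear":[0,0,3],"twist":0},{"jaw":1,"linear":[0,0,2.5],"twist":0},{"jaw":1,"linear":[0,0,1.6],"twist":0},{"jaw":1,"linear":[0,0,1],"twist":0},{"jaw":1,"linear":[0,0,0.5],"twist":0},{"jaw":0.3,"linear":[0,0,0],"twist":0},{"jaw":0.3,"linear":[0,0,0],"twist":0},{"jaw":0.3,"linear":[0,0,0],"twist":0},{"jaw":0.3,"linear":[0,0,0],"twist":0}]' 20
python3 -m pendant '[{"jaw":0.3,"linear":[0,0,0],"twist":0},{"jaw":0.3,"linear":[0,0,0],"twist":0},{"jaw":0.3,"linear":[0,0,0],"twist":0},{"jaw":0.3,"linear":[0,0,0],"twist":0}]' 20
python3 go.py 626 -121 200 90
```

```text
time: 3.57
position: [0.4338, -0.2812, 0.0547]
tool_rot: [-0.001, 1.0, -0.001, 0.001]
ft_force: [0.1, -0.1, 0.2]
grip_width: 0.0683
grip_force: 0.0
time: 3.9
position: [0.4332, -0.2808, 0.0538]
tool_rot: [-0.0, 1.0, -0.0, 0.0]
ft_force: [0.4, -1.1, 0.5]
grip_width: 0.0414
grip_force: 0.0
t 3.9 pos [ 433.2 -280.8   53.8] yaw 90.0 tilt 0.02 w 0.0414 F 0.0 q6 -2.36
twist 0.0 then linear cm [-19.28, 15.98, -14.62]
```

```bash
python3 -m pendant '[{"jaw":0.2,"linear":[0,0,0],"twist":0},{"jaw":0.2,"linear":[0,0,0],"twist":0},{"jaw":0.2,"linear":[0,0,0],"twist":0},{"jaw":0.2,"linear":[0,0,0],"twist":0},{"jaw":0.2,"linear":[0,0,-0.5],"twist":0},{"jaw":0.2,"linear":[0,0,-1],"twist":0},{"jaw":0.2,"linear":[0,0,-2],"twist":0},{"jaw":0.2,"linear":[0,0,-3],"twist":0},{"jaw":0.2,"linear":[0,0,-3],"twist":0},{"jaw":0.2,"linear":[0,0,-3],"twist":0},{"jaw":0.2,"linear":[0,0,-2],"twist":0}]' 20
python3 go.py 626 -121 200 90
```

```text
time: 4.82
position: [0.4336, -0.281, 0.2018]
tool_rot: [-0.001, 1.0, -0.001, 0.001]
ft_force: [0.3, 0.0, -1.0]
grip_width: 0.0385
grip_force: 20.0
t 4.8 pos [ 433.6 -281.   201.8] yaw 90.1 tilt 0.19 w 0.0385 F 20.0 q6 -2.36
twist 0.1 then linear cm [-19.24, 16.0, 0.18]
```

```bash
python3 -m pendant '[{"jaw":0.2,"linear":[-0.9,0.8,0],"twist":0},{"jaw":0.2,"linear":[-1.7,1.4,0],"twist":0},{"jaw":0.2,"linear":[-2.1,1.7,0],"twist":0},{"jaw":0.2,"linear":[-2.1,1.7,0],"twist":0},{"jaw":0.2,"linear":[-2.1,1.7,0],"twist":0},{"jaw":0.2,"linear":[-2.1,1.7,0],"twist":0},{"jaw":0.2,"linear":[-2.1,1.7,0],"twist":0},{"jaw":0.2,"linear":[-2.1,1.7,0],"twist":0},{"jaw":0.2,"linear":[-1.9,1.7,0],"twist":0},{"jaw":0.2,"linear":[-1.3,1.1,0],"twist":0},{"jaw":0.2,"linear":[-0.8,0.8,0],"twist":0},{"jaw":0.2,"linear":[0,0,0],"twist":0}]' >/dev/null
python3 -m pendant '[{"jaw":0.2,"linear":[0,0,2],"twist":0},{"jaw":0.2,"linear":[0,0,3],"twist":0},{"jaw":0.2,"linear":[0,0,2.5],"twist":0},{"jaw":0.2,"linear":[0,0,1.5],"twist":0},{"jaw":0.2,"linear":[0,0,0.5],"twist":0},{"jaw":0.2,"linear":[0,0,0],"twist":0}]' 
python3 go.py 626 -121 62 90
python3 - <<'E'
from h import *
c=cam('top');W=cloud(c);w=W[148:190,340:390].reshape(-1,3)
for a,b in((.013,.028),(.08,.17)):
    q=w[(w[:,2]>a)&(w[:,2]<b)];r=cv2.minAreaRect((q[:,:2]*1000).astype(np.float32));print(len(q),r)
E
```

```text
time: 6.32
position: [0.623, -0.1207, 0.1018]
tool_rot: [-0.0, 1.0, 0.001, -0.002]
ft_force: [0.5, 0.6, -0.8]
grip_width: 0.0384
grip_force: 20.0
t 6.3 pos [ 623.  -120.7  101.8] yaw 90.0 tilt 0.27 w 0.0384 F 20.0 q6 -1.94
twist 0.0 then linear cm [-0.3, -0.03, 3.98]
0 ((0.0, 0.0), (0.0, 0.0), 0.0)
0 ((0.0, 0.0), (0.0, 0.0), 0.0)
```

```bash
python3 -m pendant '[{"jaw":0.2,"linear":[-0.25,0,1],"twist":0},{"jaw":0.2,"linear":[0,0,1],"twist":0},{"jaw":0.2,"linear":[0,0,0.8],"twist":0},{"jaw":0.2,"linear":[0,0,0.5],"twist":0},{"jaw":0.2,"linear":[0,0,0.3],"twist":0},{"jaw":0.2,"linear":[0,0,0.3],"twist":0},{"jaw":0.2,"linear":[0,0,0.1],"twist":0},{"jaw":0.2,"linear":[0,0,0],"twist":0},{"jaw":0.2,"linear":[0,0,0],"twist":0},{"jaw":0.2,"linear":[0,0,0],"twist":0}]' 
python3 go.py 626 -121 62 90
```

```text
time: 7.2
position: [0.6278, -0.1206, 0.0639]
tool_rot: [-0.0, 1.0, -0.0, 0.0]
ft_force: [0.4, 0.6, -0.6]
grip_width: 0.0382
grip_force: 20.0
t 7.2 pos [ 627.8 -120.6   63.9] yaw 90.1 tilt 0.04 w 0.0382 F 20.0 q6 -1.94
twist 0.1 then linear cm [0.18, -0.04, 0.19]
```

```bash
python3 -m pendant '[{"jaw":0.2,"linear":[0.15,0,0.1],"twist":0},{"jaw":0.2,"linear":[0,0,0.1],"twist":0},{"jaw":0.2,"linear":[0,0,0.05],"twist":0},{"jaw":0.2,"linear":[0,0,0],"twist":0},{"jaw":0.2,"linear":[0,0,0],"twist":0}]'
python3 -m pendant '[{"jaw":0.9,"linear":[0,0,0],"twist":0},{"jaw":0.9,"linear":[0,0,0],"twist":0},{"jaw":0.9,"linear":[0,0,0],"twist":0},{"jaw":0.9,"linear":[0,0,0],"twist":0},{"jaw":0.9,"linear":[0,0,-0.5],"twist":0},{"jaw":0.9,"linear":[0,0,-2],"twist":0},{"jaw":0.9,"linear":[0,0,-3],"twist":0},{"jaw":0.9,"linear":[0,0,-3],"twist":0},{"jaw":0.9,"linear":[0,0,-3],"twist":0},{"jaw":0.9,"linear":[0,0,-2],"twist":0},{"jaw":1,"linear":[0,0,0],"twist":0}]'
python3 go.py 432 -92 150 90
python3 - <<'E'
from h import *
c=cam('wrist');cv2.imwrite('pics/w2.png',c['color']);W=cloud(c);p=W.reshape(-1,3)
for a,b in((.088,.12),(.03,.085),(.015,.028)):
    k=(p[:,2]>a)&(p[:,2]<b)&(np.hypot(p[:,0]-.626,p[:,1]+.121)<.06);q=p[k]
    if len(q):r,rad=cv2.minEnclosingCircle((q[:,:2]*1000).astype(np.float32));print(len(q),r,rad,q[:,2].max(),cv2.minAreaRect((q[:,:2]*1000).astype(np.float32)))
E
```

```text
time: 7.62
position: [0.6261, -0.1206, 0.0617]
tool_rot: [-0.0, 1.0, -0.0, 0.0]
ft_force: [-1.2, 1.1, 4.6]
grip_width: 0.0382
grip_force: 20.0
time: 8.53
position: [0.6292, -0.1216, 0.2019]
tool_rot: [-0.001, 1.0, -0.002, 0.005]
ft_force: [0.3, -0.2, -0.4]
grip_width: 0.0805
grip_force: 0.0
t 8.5 pos [ 629.2 -121.6  201.9] yaw 90.1 tilt 0.63 w 0.0805 F 0.0 q6 -1.94
twist 0.1 then linear cm [19.72, 2.96, 5.19]
975 (626.5643920898438, -121.74968719482422) 12.65046501159668 0.1045085713272289 ((626.6146240234375, -121.73968505859375), (24.671106338500977, 24.880279541015625), 27.04657554626465)
1099 (626.4375, -121.66401672363281) 19.685636520385742 0.08490560298134314 ((622.8551025390625, -121.88900756835938), (31.629255294799805, 39.077518463134766), 5.344543933868408)
3445 (625.644287109375, -119.73735809326172) 53.25834655761719 0.02768031715706759 ((625.9080200195312, -119.88275146484375), (76.11847686767578, 76.48948669433594), 86.55789947509766)
```

View pics/w2.png

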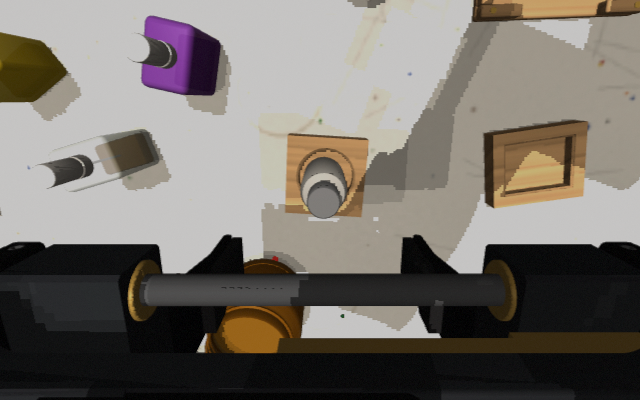

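The bottle at (323,180) stands in its pocket: measured (626.5, -121.7) against the holder at about (626, -120), with the top near 0.10. Next the jar.

```bash
python3 -m pendant '[{"jaw":1,"linear":[1.5,0.3,0],"twist":0},{"jaw":1,"linear":[2.7,0.4,0],"twist":0},{"jaw":1,"linear":[3.4,0.5,0],"twist":0},{"jaw":1,"linear":[3.4,0.5,0],"twist":0},{"jaw":1,"linear":[3.4,0.5,0],"twist":0},{"jaw":1,"linear":[2.6,0.4,0],"twist":0},{"jaw":1,"linear":[1.7,0.3,0],"twist":0},{"jaw":1,"linear":[0.7,0.1,0],"twist":0},{"jaw":1,"linear":[0,0,0],"twist":0},{"jaw":1,"linear":[0,0,0],"twist":0}]' >/dev/null
python3 - <<'E'
from h import *
c=cam('wrist');W=cloud(c);p=W.reshape(-1,3)
for a,b in((.06,.1),(.01,.05)):
    k=(p[:,2]>a)&(p[:,2]<b)&(np.hypot(p[:,0]-.432,p[:,1]+.092)<.045);q=p[k]
    if len(q):r,rad=cv2.minEnclosingCircle((q[:,:2]*1000).astype(np.float32));print(len(q),r,rad,q[:,2].max())
E
python3 go.py 432 -92 34 90
```

```text
3125 (431.57025146484375, -91.06314086914062) 25.650606155395508 0.07729492291491608
358 (430.96881103515625, -90.99534606933594) 27.84479331970215 0.049950364940878345
t 9.5 pos [433.5 -91.4 196. ] yaw 90.0 tilt 0.1 w 0.087 F 0.0 q6 -2.03
twist 0.0 then linear cm [0.15, -0.06, 16.2]
```

```bash
python3 -m pendant '[{"jaw":1,"linear":[0.2,0,2],"twist":0},{"jaw":1,"linear":[0,0,3],"twist":0},{"jaw":1,"linear":[0,0,3],"twist":0},{"jaw":1,"linear":[0,0,3],"twist":0},{"jaw":1,"linear":[0,0,2.2],"twist":0},{"jaw":1,"linear":[0,0,1.5],"twist":0},{"jaw":1,"linear":[0,0,1],"twist":0},{"jaw":1,"linear":[0,0,0.5],"twist":0},{"jaw":1,"linear":[0,0,0],"twist":0}]' >/dev/null
python3 go.py 431.5 -91 34 90
python3 -m pendant '[{"jaw":0.5,"linear":[0,0,0],"twist":0},{"jaw":0.5,"linear":[0,0,0],"twist":0},{"jaw":0.5,"linear":[0,0,0],"twist":0},{"jaw":0.5,"linear":[0,0,0],"twist":0},{"jaw":0.4,"linear":[0,0,0],"twist":0},{"jaw":0.4,"linear":[0,0,0],"twist":0},{"jaw":0.4,"linear":[0,0,0],"twist":0},{"jaw":0.4,"linear":[0,0,0],"twist":0},{"jaw":0.4,"linear":[0,0,0],"twist":0},{"jaw":0.4,"linear":[0,0,0],"twist":0}]' 35
python3 go.py 637 301 134 90
```

```text
t 10.2 pos [430.9 -91.   32.6] yaw 90.1 tilt 0.05 w 0.0868 F 0.0 q6 -2.03
twist 0.1 then linear cm [-0.06, 0.0, -0.14]
time: 11.05
position: [0.4302, -0.0907, 0.0345]
tool_rot: [-0.0, 1.0, -0.0, 0.0]
ft_force: [0.3, 0.6, 6.3]
grip_width: 0.0546
grip_force: 35.0
t 11.1 pos [430.2 -90.7  34.5] yaw 90.1 tilt 0.04 w 0.0546 F 35.0 q6 -2.04
twist 0.1 then linear cm [-20.68, 39.17, -9.95]
```

```bash
python3 -m pendant '[{"jaw":0.4,"linear":[0,0,-0.5],"twist":0},{"jaw":0.4,"linear":[0,0,-1.5],"twist":0},{"jaw":0.4,"linear":[0,0,-2.5],"twist":0},{"jaw":0.4,"linear":[0,0,-2.5],"twist":0},{"jaw":0.4,"linear":[-0.4,0.8,-2],"twist":0},{"jaw":0.4,"linear":[-0.9,1.6,-1],"twist":0},{"jaw":0.4,"linear":[-1.4,2.7,0],"twist":0},{"jaw":0.4,"linear":[-1.6,3.1,0],"twist":0},{"jaw":0.4,"linear":[-1.6,3.1,0],"twist":0},{"jaw":0.4,"linear":[-1.6,3.1,0],"twist":0},{"jaw":0.4,"linear":[-1.6,3.1,0],"twist":0},{"jaw":0.4,"linear":[-1.6,3.1,0],"twist":0}]' >/dev/null
python3 -m pendant '[{"jaw":0.4,"linear":[-1.6,3.1,0],"twist":0},{"jaw":0.4,"linear":[-1.6,3.1,0],"twist":0},{"jaw":0.4,"linear":[-1.6,3.1,0],"twist":0},{"jaw":0.4,"linear":[-1.6,3.1,0],"twist":0},{"jaw":0.4,"linear":[-1.4,2.6,0],"twist":0},{"jaw":0.4,"linear":[-0.9,1.6,0],"twist":0},{"jaw":0.4,"linear":[-0.4,0.6,0],"twist":0},{"jaw":0.4,"linear":[0,0,0],"twist":0},{"jaw":0.4,"linear":[0,0,0],"twist":0}]'
python3 go.py 637 301 44 90
python3 - <<'E'
from h import *
c=cam('wrist');cv2.imwrite('pics/w3.png',c['color'])
W=cloud(c);p=W.reshape(-1,3);k=(p[:,2]>.013)&(p[:,2]<.03)&(np.abs(p[:,0]-.637)<.06)&(np.abs(p[:,1]-.3)<.06);print(k.sum(),cv2.minAreaRect((p[k][:,:2]*1000).astype(np.float32)))
E
```

```text
time: 12.8
position: [0.626, 0.2864, 0.1327]
tool_rot: [-0.001, 1.0, -0.001, -0.002]
ft_force: [-0.1, -0.4, -4.4]
grip_width: 0.0544
grip_force: 35.0
t 12.8 pos [626.  286.4 132.7] yaw 90.1 tilt 0.25 w 0.0544 F 35.0 q6 -1.3
twist 0.1 then linear cm [-1.1, 1.46, 8.87]
4431 ((623.8963012695312, 300.7938537597656), (92.15258026123047, 68.18205261230469), 88.50171661376953)
```

View pics/w3.png

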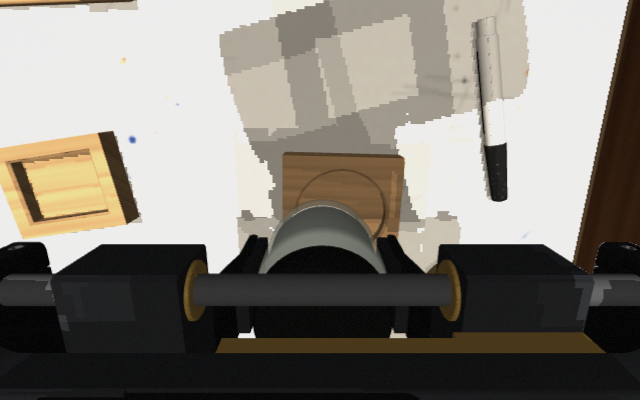

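The wrist view shows the large holder at (340,195). Its near edge puts its centre at about (636, 301), so I correct and lower.

```bash
python3 -m pendant '[{"jaw":0.4,"linear":[-0.5,0.7,0],"twist":0},{"jaw":0.4,"linear":[-0.4,0.75,1],"twist":0},{"jaw":0.4,"linear":[0,0,1.5],"twist":0},{"jaw":0.4,"linear":[0,0,1.5],"twist":0},{"jaw":0.4,"linear":[0,0,1.2],"twist":0},{"jaw":0.4,"linear":[0,0,0.8],"twist":0},{"jaw":0.4,"linear":[0,0,0.4],"twist":0},{"jaw":0.4,"linear":[0,0,0],"twist":0},{"jaw":0.4,"linear":[0,0,0],"twist":0},{"jaw":0.4,"linear":[0,0,0],"twist":0}]'
python3 go.py 635 301 42.5 90
```

```text
time: 13.68
position: [0.6374, 0.3022, 0.071]
tool_rot: [-0.0, 1.0, 0.0, 0.001]
ft_force: [0.2, 0.4, -4.3]
grip_width: 0.0547
grip_force: 35.0
t 13.7 pos [637.4 302.2  71. ] yaw 90.1 tilt 0.11 w 0.0547 F 35.0 q6 -1.29
twist 0.1 then linear cm [0.24, -0.12, 2.85]
```

```bash
python3 -m pendant '[{"jaw":0.4,"linear":[0.2,-0.1,0.8],"twist":0},{"jaw":0.4,"linear":[0,0,0.8],"twist":0},{"jaw":0.4,"linear":[0,0,0.5],"twist":0},{"jaw":0.4,"linear":[0,0,0.3],"twist":0},{"jaw":0.4,"linear":[0,0,0.2],"twist":0},{"jaw":0.4,"linear":[0,0,0.1],"twist":0},{"jaw":0.4,"linear":[0,0,0],"twist":0},{"jaw":0.4,"linear":[0,0,0],"twist":0},{"jaw":0.4,"linear":[0,0,0],"twist":0}]'
python3 go.py 635 301 42.5 90
```

```text
time: 14.43
position: [0.635, 0.3011, 0.0433]
tool_rot: [-0.001, 1.0, 0.0, 0.0]
ft_force: [-0.3, 0.1, -4.6]
grip_width: 0.0543
grip_force: 35.0
t 14.4 pos [635.  301.1  43.3] yaw 90.1 tilt 0.06 w 0.0543 F 35.0 q6 -1.29
twist 0.1 then linear cm [0.0, -0.01, 0.08]
```

```bash
python3 -m pendant '[{"jaw":0.4,"linear":[0,0,0.1],"twist":0},{"jaw":0.4,"linear":[0,0,0.05],"twist":0},{"jaw":0.4,"linear":[0,0,0],"twist":0},{"jaw":0.4,"linear":[0,0,0],"twist":0}]'
```

```text
time: 14.77
position: [0.6351, 0.3012, 0.0426]
tool_rot: [-0.001, 1.0, 0.0, 0.001]
ft_force: [-1.0, -0.6, 2.6]
grip_width: 0.0548
grip_force: 35.0
```

```bash
python3 -m pendant '[{"jaw":1,"linear":[0,0,0],"twist":0},{"jaw":1,"linear":[0,0,0],"twist":0},{"jaw":1,"linear":[0,0,0],"twist":0},{"jaw":1,"linear":[0,0,0],"twist":0},{"jaw":1,"linear":[0,0,-0.5],"twist":0},{"jaw":1,"linear":[0,0,-2],"twist":0},{"jaw":1,"linear":[0,0,-3],"twist":0},{"jaw":1,"linear":[0,0,-3],"twist":0},{"jaw":1,"linear":[0,0,-3],"twist":0},{"jaw":1,"linear":[0,0,-3],"twist":0},{"jaw":1,"linear":[0,0,-1.5],"twist":0},{"jaw":1,"linear":[0,0,0],"twist":0}]'
python3 go.py 432 258 200 6
python3 - <<'E'
from h import *
c=cam('wrist');W=cloud(c);p=W.reshape(-1,3)
for a,b in((.068,.1),(.03,.056),(.015,.028)):
    k=(p[:,2]>a)&(p[:,2]<b)&(np.hypot(p[:,0]-.636,p[:,1]-.301)<.066);q=p[k]
    if len(q):r,rad=cv2.minEnclosingCircle((q[:,:2]*1000).astype(np.float32));print(len(q),r,rad,np.median(q[:,2]),cv2.minAreaRect((q[:,:2]*1000).astype(np.float32)))
E
```

```text
time: 15.77
position: [0.6374, 0.3019, 0.2073]
tool_rot: [-0.001, 1.0, 0.001, 0.005]
ft_force: [0.8, 0.0, 1.3]
grip_width: 0.0869
grip_force: 0.0
t 15.8 pos [637.4 301.9 207.3] yaw 90.1 tilt 0.6 w 0.0869 F 0.0 q6 -1.29
twist 84.1 then linear cm [-2.22, -20.89, 0.73]
3054 (636.2431030273438, 300.2678527832031) 25.72410774230957 0.08265280568661035 ((636.0009155273438, 300.34661865234375), (49.959598541259766, 51.03428268432617), 0.9979844093322754)
233 (635.382080078125, 300.14178466796875) 27.774765014648438 0.04491102753857723 ((622.24658203125, 297.52105712890625), (26.788734436035156, 55.54933547973633), 11.283207893371582)
4220 (636.0836181640625, 300.4209899902344) 64.63978576660156 0.019730065273560332 ((636.0328979492188, 300.3089904785156), (92.21804809570312, 92.34809112548828), 88.53387451171875)
```

The jar is seated: lid at z 83 mm, centred on the holder to within 1 mm. Next the tube.

```bash
python3 -m pendant '[{"jaw":1,"linear":[1.5,-0.3,0],"twist":0},{"jaw":1,"linear":[3,-0.6,0],"twist":0},{"jaw":1,"linear":[3.8,-0.8,0],"twist":0},{"jaw":1,"linear":[3.8,-0.8,0],"twist":0},{"jaw":1,"linear":[3.8,-0.8,0],"twist":0},{"jaw":1,"linear":[2.8,-0.6,0],"twist":0},{"jaw":1,"linear":[1.5,-0.4,0],"twist":0},{"jaw":1,"linear":[0.5,-0.1,0],"twist":0},{"jaw":1,"linear":[0,0,0],"twist":0},{"jaw":1,"linear":[0,0,0],"twist":0}]' >/dev/null
python3 go.py 432 258 20 6
python3 - <<'E'
from h import *
c=cam('wrist');cv2.imwrite('pics/w4.png',c['color']);W=cloud(c);p=W.reshape(-1,3)
k=(p[:,2]>.006)&(p[:,2]<.035)&(np.abs(p[:,0]-.43)<.05)&(p[:,1]>.2)&(p[:,1]<.35);q=p[k];print(len(q),cv2.minAreaRect((q[:,:2]*1000).astype(np.float32)))
for y0 in np.arange(.2,.35,.01):
    s=q[(q[:,1]>y0)&(q[:,1]<=y0+.01)]
    if len(s):print(round(y0,2),len(s),s[:,0].min().round(4),s[:,0].max().round(4),s[:,2].max().round(3))
k=(p[:,2]>.013)&(p[:,2]<.028)&(np.abs(p[:,0]-.448)<.06)&(np.abs(p[:,1]-.078)<.1);print(k.sum(),cv2.minAreaRect((p[k][:,:2]*1000).astype(np.float32)))
E
```

```text
t 16.6 pos [428.7 257.  201.1] yaw 90.1 tilt 0.04 w 0.087 F 0.0 q6 -1.26
twist 84.1 then linear cm [0.06, 0.34, 18.11]
2609 ((432.6010437011719, 279.7703857421875), (34.973175048828125, 101.36483764648438), 6.637148380279541)
0.22 8 0.431 0.437 0.018
0.23 159 0.4289 0.4442 0.02
0.24 191 0.4219 0.4442 0.025
0.25 261 0.4211 0.4459 0.026
0.26 277 0.4194 0.4464 0.026
0.27 300 0.4182 0.4455 0.026
0.28 281 0.4167 0.4445 0.026
0.29 298 0.4138 0.4444 0.023
0.3 310 0.4126 0.4439 0.02
0.31 313 0.411 0.4446 0.016
0.32 210 0.4101 0.4449 0.011
0.33 1 0.4365 0.4365 0.006
3037 ((447.0928955078125, 79.60855102539062), (74.19506072998047, 141.38690185546875), 2.23710036277771)
```

View pics/w4.png

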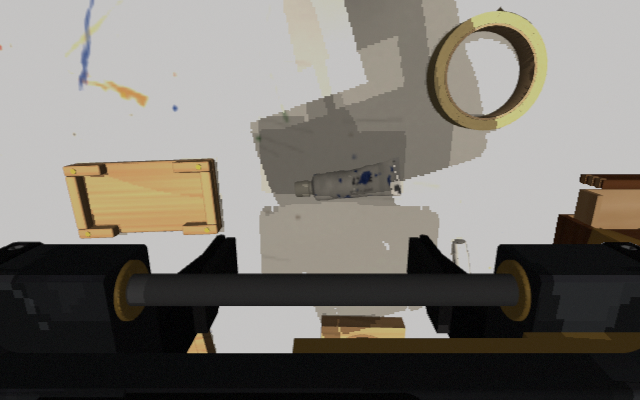

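The tube at (345,182) has its cap to the left. Its centre is about (432, 279) at yaw 5.8°, so the grasp point is (433.5, 261). The cradle at (143,198) is centred at (447, 79.6), yaw 2.2°.

```bash
python3 -m pendant '[{"jaw":1,"linear":[0,0,0],"twist":7},{"jaw":1,"linear":[0,0,0],"twist":7},{"jaw":1,"linear":[0,0,1],"twist":7},{"jaw":1,"linear":[0,0,1],"twist":7},{"jaw":1,"linear":[0,0,1],"twist":7},{"jaw":1,"linear":[0,0,1],"twist":7},{"jaw":1,"linear":[0,0,1],"twist":7},{"jaw":1,"linear":[0,0,1],"twist":7},{"jaw":1,"linear":[0,0,1],"twist":7},{"jaw":1,"linear":[0,0,1],"twist":7},{"jaw":1,"linear":[0,0,1],"twist":7},{"jaw":1,"linear":[0,0,1],"twist":7}]' >/dev/null
python3 -m pendant '[{"jaw":1,"linear":[0,0,0],"twist":0},{"jaw":1,"linear":[0,0,0],"twist":0}]' >/dev/null
python3 go.py 433.5 261 19.5 5.8
```

```text
t 17.9 pos [428.7 256.9 100.8] yaw 6.2 tilt 0.03 w 0.0871 F 0.0 q6 0.21
twist 0.4 then linear cm [0.36, 0.52, 8.13]
```

```bash
python3 -m pendant '[{"jaw":1,"linear":[0.36,0.5,1.5],"twist":0.4},{"jaw":1,"linear":[0,0,2],"twist":0},{"jaw":1,"linear":[0,0,2],"twist":0},{"jaw":1,"linear":[0,0,1.2],"twist":0},{"jaw":1,"linear":[0,0,0.8],"twist":0},{"jaw":1,"linear":[0,0,0.4],"twist":0},{"jaw":1,"linear":[0,0,0.1],"twist":0},{"jaw":1,"linear":[0,0,0],"twist":0},{"jaw":1,"linear":[0,0,0],"twist":0}]' >/dev/null
python3 go.py 433.5 261 19.5 5.8
python3 -m pendant '[{"jaw":0.2,"linear":[0,0,0],"twist":0},{"jaw":0.2,"linear":[0,0,0],"twist":0},{"jaw":0.2,"linear":[0,0,0],"twist":0},{"jaw":0.2,"linear":[0,0,0],"twist":0},{"jaw":0.2,"linear":[0,0,0],"twist":0},{"jaw":0.2,"linear":[0,0,0],"twist":0},{"jaw":0.2,"linear":[0,0,0],"twist":0},{"jaw":0.2,"linear":[0,0,0],"twist":0},{"jaw":0.2,"linear":[0,0,0],"twist":0},{"jaw":0.2,"linear":[0,0,0],"twist":0},{"jaw":0.2,"linear":[0,0,0],"twist":0},{"jaw":0.2,"linear":[0,0,0],"twist":0}]' 15
```

```text
t 18.6 pos [432.9 261.1  22.3] yaw 5.7 tilt 0.09 w 0.087 F 0.0 q6 0.22
twist -0.1 then linear cm [-0.02, 0.06, 0.28]
time: 19.62
position: [0.4323, 0.2609, 0.0216]
tool_rot: [0.671, 0.741, 0.0, 0.0]
ft_force: [0.5, -0.4, -0.4]
grip_width: 0.0256
grip_force: 15.0
```

```bash
python3 -m pendant '[{"jaw":0.2,"linear":[0,0,-0.5],"twist":1.2},{"jaw":0.2,"linear":[0,0,-1],"twist":1.2},{"jaw":0.2,"linear":[0,0,-2],"twist":1.2},{"jaw":0.2,"linear":[0,0,-2],"twist":0},{"jaw":0.2,"linear":[0,0,-1],"twist":0},{"jaw":0.2,"linear":[0,0,-0.5],"twist":0},{"jaw":0.2,"linear":[0,0,0],"twist":0}]'
python3 go.py 447.7 61.6 80 2.2
```

```text
time: 20.2
position: [0.4329, 0.2612, 0.0929]
tool_rot: [0.694, 0.72, 0.001, 0.001]
ft_force: [0.4, -0.4, -0.4]
grip_width: 0.0252
grip_force: 15.0
t 20.2 pos [432.9 261.2  92.9] yaw 2.0 tilt 0.16 w 0.0252 F 15.0 q6 0.29
twist -0.2 then linear cm [-20.0, 0.71, 1.29]
```

```bash
python3 -m pendant '[{"jaw":0.2,"linear":[-0.8,0.1,0],"twist":0},{"jaw":0.2,"linear":[-1.6,0.1,0],"twist":0},{"jaw":0.2,"linear":[-2.2,0.1,0],"twist":0},{"jaw":0.2,"linear":[-2.5,0.1,0],"twist":0},{"jaw":0.2,"linear":[-2.5,0.1,0],"twist":0},{"jaw":0.2,"linear":[-2.5,0.1,0],"twist":0},{"jaw":0.2,"linear":[-2.5,0.1,0],"twist":0},{"jaw":0.2,"linear":[-2.5,0.1,0],"twist":0},{"jaw":0.2,"linear":[-1.6,0.1,0],"twist":0},{"jaw":0.2,"linear":[-0.8,0,0],"twist":0},{"jaw":0.2,"linear":[0,0,0],"twist":0},{"jaw":0.2,"linear":[0,0,0],"twist":0}]' >/dev/null
python3 go.py 447.7 61.6 29.6 2.2
python3 - <<'E'
from h import *
c=cam('wrist');cv2.imwrite('pics/w5.png',c['color'])
E
```

```text
t 21.2 pos [447.7  66.2  91. ] yaw 2.0 tilt 0.1 w 0.0253 F 15.0 q6 -0.14
twist -0.2 then linear cm [-0.46, -0.01, 6.14]
```

View pics/w5.png

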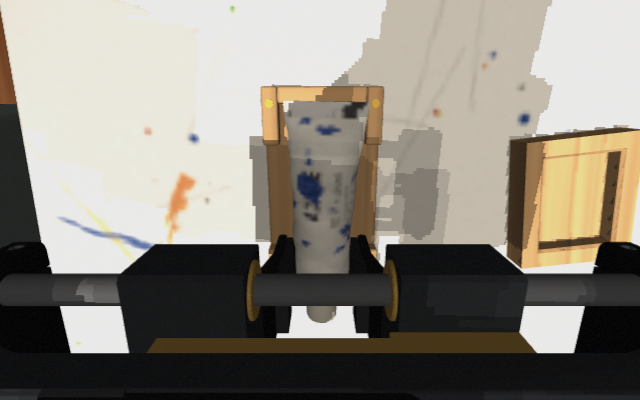

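The tube (320,190) lines up with the cradle (322,170). Shifting 0.45 cm and lowering.

```bash
python3 -m pendant '[{"jaw":0.2,"linear":[-0.45,0,0.5],"twist":0},{"jaw":0.2,"linear":[0,0,1.3],"twist":0},{"jaw":0.2,"linear":[0,0,1.3],"twist":0},{"jaw":0.2,"linear":[0,0,1.2],"twist":0},{"jaw":0.2,"linear":[0,0,0.8],"twist":0},{"jaw":0.2,"linear":[0,0,0.5],"twist":0},{"jaw":0.2,"linear":[0,0,0.3],"twist":0},{"jaw":0.2,"linear":[0,0,0.1],"twist":0},{"jaw":0.2,"linear":[0,0,0],"twist":0},{"jaw":0.2,"linear":[0,0,0],"twist":0},{"jaw":0.2,"linear":[0,0,0],"twist":0}]' 
python3 go.py 447.7 61.6 29.6 2.2
```

```text
time: 22.17
position: [0.4487, 0.0618, 0.032]
tool_rot: [0.694, 0.72, 0.0, 0.0]
ft_force: [-0.3, 0.3, -0.9]
grip_width: 0.0253
grip_force: 15.0
t 22.2 pos [448.7  61.8  32. ] yaw 2.1 tilt 0.05 w 0.0253 F 15.0 q6 -0.15
twist -0.1 then linear cm [-0.02, -0.1, 0.24]
```

```bash
python3 -m pendant '[{"jaw":0.2,"linear":[0,-0.1,0.1],"twist":0},{"jaw":0.2,"linear":[0,0,0.1],"twist":0},{"jaw":0.2,"linear":[0,0,0.05],"twist":0},{"jaw":0.2,"linear":[0,0,0],"twist":0},{"jaw":0.2,"linear":[0,0,0],"twist":0}]'
python3 -m pendant '[{"jaw":0.8,"linear":[0,0,0],"twist":0},{"jaw":0.8,"linear":[0,0,0],"twist":0},{"jaw":0.8,"linear":[0,0,0],"twist":0},{"jaw":0.8,"linear":[0,0,0],"twist":0},{"jaw":0.8,"linear":[0,0,-0.5],"twist":0},{"jaw":0.8,"linear":[0,0,-2],"twist":0},{"jaw":0.8,"linear":[0,0,-3],"twist":0},{"jaw":0.8,"linear":[0,0,-3.5],"twist":0},{"jaw":0.8,"linear":[0,0,-3.5],"twist":0},{"jaw":0.8,"linear":[0,0,-3],"twist":0},{"jaw":0.8,"linear":[0,0,-2],"twist":0},{"jaw":0.8,"linear":[0,0,0],"twist":0}]'
python3 go.py 604 -313 200 16
python3 - <<'E'
from h import *
c=cam('wrist');W=cloud(c);cv2.imwrite('pics/w6.png',c['color']);p=W.reshape(-1,3)
k=(np.abs(p[:,0]-.448)<.025)&(p[:,1]>.02)&(p[:,1]<.14);q=p[k]
for y0 in np.arange(.02,.14,.01):
    s=q[(q[:,1]>y0)&(q[:,1]<=y0+.01)]
    t=s[s[:,2]>.0125]
    if len(t):print(round(y0,2),len(t),t[:,0].min().round(4),t[:,0].max().round(4),t[:,2].max().round(3))
E
```

```text
time: 22.58
position: [0.4474, 0.0617, 0.0294]
tool_rot: [0.694, 0.72, 0.0, 0.0]
ft_force: [-1.6, -1.0, 4.6]
grip_width: 0.0252
grip_force: 15.0
time: 23.58
position: [0.4499, 0.0617, 0.2083]
tool_rot: [0.694, 0.72, 0.003, 0.004]
ft_force: [0.9, 0.8, 0.0]
grip_width: 0.0698
grip_force: 0.0
t 23.6 pos [449.9  61.7 208.3] yaw 2.1 tilt 0.56 w 0.0698 F 0.0 q6 -0.15
twist -13.9 then linear cm [-40.27, 4.48, 0.83]
0.02 66 0.4423 0.4729 0.021
0.03 130 0.4409 0.456 0.027
0.04 131 0.4398 0.4559 0.032
0.05 249 0.4346 0.461 0.035
0.06 288 0.4343 0.4609 0.034
0.07 287 0.4331 0.4605 0.034
0.08 16782 0.423 0.473 0.307
0.09 5614 0.423 0.473 0.281
0.1 357 0.4313 0.462 0.028
0.11 395 0.4301 0.4729 0.025
0.12 414 0.4289 0.473 0.021
0.13 125 0.4235 0.4729 0.021
```

View pics/w6.png

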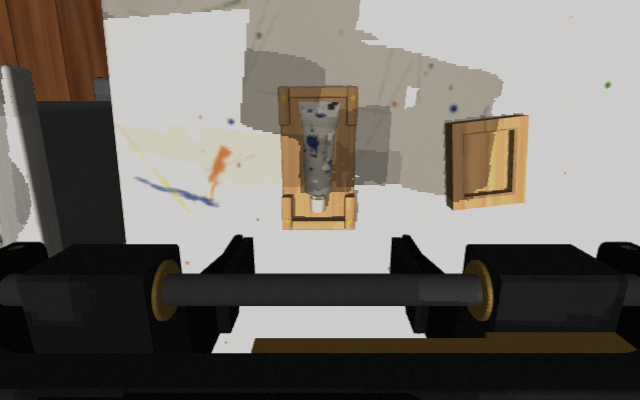

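The tube lies flat in the cradle at (318,155), top at 34 mm. Now the spray bottle.

```bash
python3 -m pendant '[{"jaw":0.8,"linear":[0,0,0],"twist":-7},{"jaw":0.8,"linear":[0,0,0],"twist":-6.9},{"jaw":0.8,"linear":[-1.5,0.2,0],"twist":0},{"jaw":0.8,"linear":[-3,0.3,0],"twist":0},{"jaw":0.8,"linear":[-3.8,0.4,0],"twist":0},{"jaw":0.8,"linear":[-3.8,0.4,0],"twist":0},{"jaw":0.8,"linear":[-3.8,0.4,0],"twist":0},{"jaw":0.8,"linear":[-3.8,0.4,0],"twist":0},{"jaw":0.8,"linear":[-3.8,0.4,0],"twist":0},{"jaw":0.8,"linear":[-3.8,0.4,0],"twist":0},{"jaw":0.8,"linear":[-3.8,0.4,0],"twist":0},{"jaw":0.8,"linear":[-3.8,0.4,0],"twist":0}]' >/dev/null
python3 -m pendant '[{"jaw":0.8,"linear":[-3,0.4,0],"twist":0},{"jaw":0.8,"linear":[-1.5,0.2,0],"twist":0},{"jaw":0.8,"linear":[-0.7,0,0],"twist":0},{"jaw":0.8,"linear":[0,0,0],"twist":0},{"jaw":0.8,"linear":[0,0,0],"twist":0}]' >/dev/null
python3 go.py 604 -313 68 16
python3 - <<'E'
from h import *
c=cam('wrist');W=cloud(c);cv2.imwrite('pics/w7.png',c['color']);p=W.reshape(-1,3)
for a,b in((.085,.13),(.06,.08),(.02,.08)):
    k=(p[:,2]>a)&(p[:,2]<b)&(np.hypot(p[:,0]-.604,p[:,1]+.313)<.042);q=p[k];print(len(q),cv2.minAreaRect((q[:,:2]*1000).astype(np.float32)),q[:,2].max())
E
```

```text
t 25.1 pos [ 597.8 -310.7  202.3] yaw 15.9 tilt 0.25 w 0.0696 F 0.0 q6 -0.92
twist -0.1 then linear cm [-0.39, 0.53, 13.43]
676 ((603.814453125, -312.30926513671875), (17.108613967895508, 16.693679809570312), 79.2380142211914) 0.11750406132425226
1852 ((603.9660034179688, -312.6214904785156), (35.895355224609375, 50.40738296508789), 17.364421844482422) 0.07999173599264148
2137 ((603.96484375, -312.61785888671875), (35.895355224609375, 50.41501235961914), 17.364421844482422) 0.07999173599264148
```

View pics/w7.png

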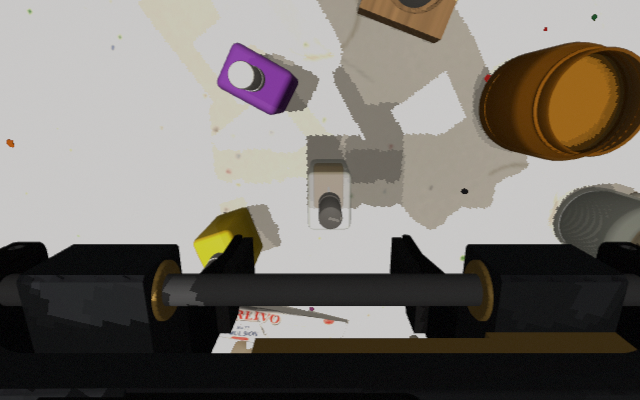

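The clear spray is at (330,195), centre (604, -312.5), yaw 17.4°, size 36×50 as given. Descending with reduced opening.

```bash
python3 -m pendant '[{"jaw":0.68,"linear":[-0.3,0.6,1],"twist":-1.4},{"jaw":0.68,"linear":[0,0,2.5],"twist":0},{"jaw":0.68,"linear":[0,0,2.5],"twist":0},{"jaw":0.68,"linear":[0,0,2.5],"twist":0},{"jaw":0.68,"linear":[0,0,2],"twist":0},{"jaw":0.68,"linear":[0,0,1],"twist":0},{"jaw":0.68,"linear":[0,0,0],"twist":0},{"jaw":0.68,"linear":[0,0,0],"twist":0},{"jaw":0.68,"linear":[0,0,0],"twist":0}]' 
python3 go.py 604 -312.5 70 17.4
```

```text
time: 25.85
position: [0.6066, -0.3134, 0.0904]
tool_rot: [0.592, 0.806, 0.0, 0.001]
ft_force: [0.7, -0.4, 0.8]
grip_width: 0.0593
grip_force: 0.0
t 25.9 pos [ 606.6 -313.4   90.4] yaw 17.4 tilt 0.15 w 0.0593 F 0.0 q6 -0.94
twist -0.0 then linear cm [0.16, -0.22, 2.04]
```

```bash
python3 -m pendant '[{"jaw":0.68,"linear":[0.15,-0.2,0.6],"twist":0},{"jaw":0.68,"linear":[0,0,0.6],"twist":0},{"jaw":0.68,"linear":[0,0,0.5],"twist":0},{"jaw":0.68,"linear":[0,0,0.3],"twist":0},{"jaw":0.68,"linear":[0,0,0],"twist":0},{"jaw":0.68,"linear":[0,0,0],"twist":0},{"jaw":0.68,"linear":[0,0,0],"twist":0}]' 
python3 -m pendant '[{"jaw":0.3,"linear":[0,0,0],"twist":0},{"jaw":0.3,"linear":[0,0,0],"twist":0},{"jaw":0.3,"linear":[0,0,0],"twist":0},{"jaw":0.3,"linear":[0,0,0],"twist":0},{"jaw":0.3,"linear":[0,0,0],"twist":0},{"jaw":0.3,"linear":[0,0,0],"twist":0},{"jaw":0.3,"linear":[0,0,0],"twist":0},{"jaw":0.3,"linear":[0,0,0],"twist":0}]' 25
python3 go.py 604 -312.5 70 17.4
```

```text
time: 26.43
position: [0.6034, -0.3125, 0.0691]
tool_rot: [0.592, 0.806, -0.0, 0.0]
ft_force: [0.8, -0.6, 0.4]
grip_width: 0.0592
grip_force: 0.0
time: 27.1
position: [0.6034, -0.3124, 0.0692]
tool_rot: [0.592, 0.806, 0.0, 0.0]
ft_force: [1.5, 0.3, 1.8]
grip_width: 0.0355
grip_force: 24.8
t 27.1 pos [ 603.4 -312.4   69.2] yaw 17.4 tilt 0.02 w 0.0355 F 24.8 q6 -0.94
twist -0.0 then linear cm [-0.03, 0.05, -0.08]
```

```bash
python3 -m pendant '[{"jaw":0.3,"linear":[0,0,-0.5],"twist":0},{"jaw":0.3,"linear":[0,0,-1.5],"twist":0},{"jaw":0.3,"linear":[0,0,-2.5],"twist":0},{"jaw":0.3,"linear":[0,0,-2.5],"twist":0},{"jaw":0.3,"linear":[0,0,-2.5],"twist":0},{"jaw":0.3,"linear":[0,0,-2],"twist":2},{"jaw":0.3,"linear":[0,0,-1.5],"twist":3},{"jaw":0.3,"linear":[0,0,-0.5],"twist":3},{"jaw":0.3,"linear":[0,0,0],"twist":1},{"jaw":0.3,"linear":[0,0,0],"twist":0},{"jaw":0.3,"linear":[0,0,0],"twist":0}]' 
python3 go.py 614 82 200 8.4
```

```text
time: 28.02
position: [0.6025, -0.3118, 0.203]
tool_rot: [0.653, 0.757, -0.0, -0.001]
ft_force: [0.3, -0.6, -1.8]
grip_width: 0.0359
grip_force: 24.8
t 28.0 pos [ 602.5 -311.8  203. ] yaw 8.4 tilt 0.14 w 0.0359 F 24.8 q6 -0.79
twist 0.0 then linear cm [38.79, 6.89, 0.3]
```

```bash
python3 -m pendant '[{"jaw":0.3,"linear":[0.7,0.1,0],"twist":0},{"jaw":0.3,"linear":[1.4,0.3,0],"twist":0},{"jaw":0.3,"linear":[2.2,0.4,0],"twist":0},{"jaw":0.3,"linear":[2.8,0.5,0],"twist":0},{"jaw":0.3,"linear":[2.8,0.5,0],"twist":0},{"jaw":0.3,"linear":[2.8,0.5,0],"twist":0},{"jaw":0.3,"linear":[2.8,0.5,0],"twist":0},{"jaw":0.3,"linear":[2.8,0.5,0],"twist":0},{"jaw":0.3,"linear":[2.8,0.5,0],"twist":0},{"jaw":0.3,"linear":[2.8,0.5,0],"twist":0},{"jaw":0.3,"linear":[2.8,0.5,0],"twist":0},{"jaw":0.3,"linear":[2.8,0.5,0],"twist":0}]' >/dev/null
python3 -m pendant '[{"jaw":0.3,"linear":[2.8,0.5,0],"twist":0},{"jaw":0.3,"linear":[2.3,0.4,0],"twist":0},{"jaw":0.3,"linear":[1.6,0.3,0],"twist":0},{"jaw":0.3,"linear":[1,0.2,0],"twist":0},{"jaw":0.3,"linear":[0.4,0.1,0],"twist":0},{"jaw":0.3,"linear":[0,0,1],"twist":0},{"jaw":0.3,"linear":[0,0,2],"twist":0},{"jaw":0.3,"linear":[0,0,2],"twist":0},{"jaw":0.3,"linear":[0,0,1],"twist":0},{"jaw":0.3,"linear":[0,0,0],"twist":0},{"jaw":0.3,"linear":[0,0,0],"twist":0},{"jaw":0.3,"linear":[0,0,0],"twist":0}]' >/dev/null
python3 go.py 613.7 82 77.5 8.4
python3 - <<'E'
from h import *
c=cam('wrist');W=cloud(c);cv2.imwrite('pics/w8.png',c['color']);p=W.reshape(-1,3)
k=(p[:,2]>.013)&(p[:,2]<.028)&(np.abs(p[:,0]-.614)<.06)&(np.abs(p[:,1]-.082)<.07);print(k.sum(),cv2.minAreaRect((p[k][:,:2]*1000).astype(np.float32)))
E
```

```text
t 30.0 pos [616.7  68.9 144.7] yaw 8.3 tilt 0.09 w 0.0361 F 24.8 q6 -0.21
twist -0.1 then linear cm [1.34, -0.1, 6.72]
3900 ((614.3515625, 83.6395263671875), (72.3089370727539, 86.273681640625), 8.487013816833496)
```

View pics/w8.png

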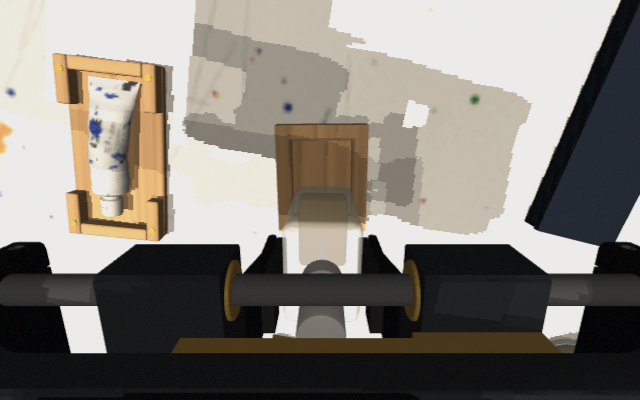

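The holder at (322,175) measures (614.3, 83.5), yaw 8.5°, full size seen. Shift 1.4 cm and lower.

```bash
python3 -m pendant '[{"jaw":0.3,"linear":[0.7,0,0.5],"twist":0},{"jaw":0.3,"linear":[0.7,-0.1,0.8],"twist":0},{"jaw":0.3,"linear":[0,0,1.2],"twist":0},{"jaw":0.3,"linear":[0,0,1],"twist":0},{"jaw":0.3,"linear":[0,0,0.7],"twist":0},{"jaw":0.3,"linear":[0,0,0.3],"twist":0},{"jaw":0.3,"linear":[0,0,0],"twist":0},{"jaw":0.3,"linear":[0,0,0],"twist":0},{"jaw":0.3,"linear":[0,0,0],"twist":0}]' >/dev/null
python3 go.py 614 83 77.2 8.5
```

```text
t 30.8 pos [613.3  83.1  99.3] yaw 8.3 tilt 0.05 w 0.0363 F 24.8 q6 -0.19
twist -0.2 then linear cm [-0.02, 0.07, 2.21]
```

```bash
python3 -m pendant '[{"jaw":0.3,"linear":[0,0.05,0.5],"twist":0},{"jaw":0.3,"linear":[0,0,0.6],"twist":0},{"jaw":0.3,"linear":[0,0,0.5],"twist":0},{"jaw":0.3,"linear":[0,0,0.3],"twist":0},{"jaw":0.3,"linear":[0,0,0.2],"twist":0},{"jaw":0.3,"linear":[0,0,0.1],"twist":0},{"jaw":0.3,"linear":[0,0,0],"twist":0},{"jaw":0.3,"linear":[0,0,0],"twist":0},{"jaw":0.3,"linear":[0,0,0],"twist":0}]'
```

```text
time: 31.57
position: [0.6131, 0.0833, 0.0771]
tool_rot: [0.654, 0.757, -0.0, -0.0]
ft_force: [-1.7, -0.6, -0.2]
grip_width: 0.0358
grip_force: 24.8
```

```bash
python3 -m pendant '[{"jaw":0.3,"linear":[0,0,0.05],"twist":0},{"jaw":0.3,"linear":[0,0,0],"twist":0},{"jaw":0.8,"linear":[0,0,0],"twist":0},{"jaw":0.8,"linear":[0,0,0],"twist":0},{"jaw":0.8,"linear":[0,0,0],"twist":0},{"jaw":0.8,"linear":[0,0,0],"twist":0},{"jaw":0.8,"linear":[0,0,0],"twist":0},{"jaw":0.8,"linear":[0,0,-1],"twist":0},{"jaw":0.8,"linear":[0,0,-3],"twist":0},{"jaw":0.8,"linear":[0,0,-3],"twist":0},{"jaw":0.8,"linear":[0,0,-3],"twist":0},{"jaw":0.8,"linear":[0,0,-3],"twist":0}]'
python3 -m pendant '[{"jaw":0.8,"linear":[0,0,-1],"twist":0},{"jaw":0.8,"linear":[2,0,-1],"twist":0},{"jaw":0.8,"linear":[3,-2,0],"twist":0},{"jaw":0.8,"linear":[3,-2,0],"twist":0},{"jaw":0.8,"linear":[3,-2,0],"twist":0},{"jaw":0.8,"linear":[3,-1,0],"twist":0},{"jaw":0.8,"linear":[3,0,0],"twist":0},{"jaw":0.8,"linear":[2,0,0],"twist":0},{"jaw":0.8,"linear":[1,0,0],"twist":0},{"jaw":0.8,"linear":[0,0,0],"twist":0},{"jaw":0.8,"linear":[0,0,0],"twist":0},{"jaw":0.8,"linear":[0,0,0],"twist":0}]'
python3 - <<'E'
from h import *
c=cam('scene');cv2.imwrite('pics/s9.png',c['color'])
c=cam('top');cv2.imwrite('pics/t9.png',c['color']);W=cloud(c)
def rect(n,cx,cy,r,a,b):
    k=(W[...,2]>a)&(W[...,2]<b)&(np.hypot(W[...,0]-cx,W[...,1]-cy)<r);q=W[k]
    if len(q):t=cv2.minAreaRect((q[:,:2]*1000).astype(np.float32));print(n,len(q),np.round(t[0]),np.round(t[1]),round(t[2],1),np.median(q[:,2]).round(3))
rect('spray',.614,.083,.045,.04,.09);rect('head',.614,.083,.045,.1,.14);rect('bottlecap',.626,-.121,.03,.09,.12);rect('lid',.636,.301,.04,.07,.1)
rect('tape',.33,.401,.06,.015,.04);rect('gold',.759,-.187,.06,.06,.12);print(robot.get_obs()['time'])
E
```

```text
time: 32.57
position: [0.6132, 0.0834, 0.2085]
tool_rot: [0.654, 0.757, 0.0, 0.0]
ft_force: [0.3, 0.2, -0.1]
grip_width: 0.0696
grip_force: 0.0
time: 33.57
position: [0.5153, 0.2699, 0.2263]
tool_rot: [0.654, 0.756, -0.001, 0.0]
ft_force: [-0.6, 0.4, -0.0]
grip_width: 0.0694
grip_force: 0.0
spray 209 [613.  81.] [35. 50.] 6.8 0.081
head 38 [613.  81.] [14. 14.] 86.8 0.124
bottlecap 68 [ 625. -122.] [22. 23.] 88.9 0.101
lid 63 [637. 282.] [46. 18.] 5.8 0.081
gold 662 [ 760. -186.] [85. 85.] 5.5 0.067
33.6667
```

View pics/t9.png

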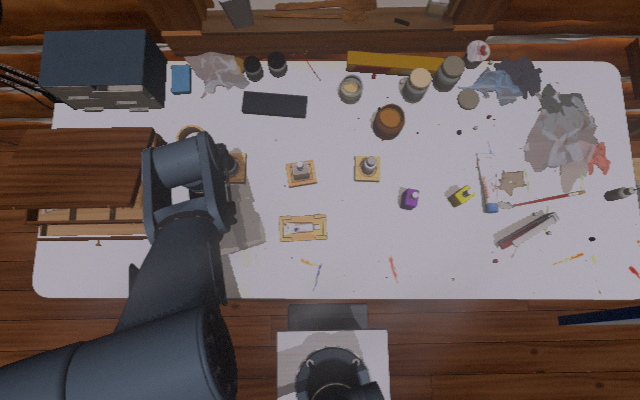

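Spray (301,170), bottle (368,166) and tube (303,228) all sit in their holders. The jar was checked earlier and not touched since, and the amber jar has not moved.

```bash
python3 -c "
from rig import robot
print(robot.hand_in())"
```

```text
the job is handed in; nothing more can be done
None
```

The job is handed in after about 34 s of robot time: all four supplies are seated and released in their holders; the amber jar has not moved, and the tape was hidden by the arm in the last picture but was never approached.

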